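Pin the lens lever and snug up the lock ring before dispatch

ROBOT

A 6-joint arm with a two-finger parallel gripper is mounted at the origin on the work surface. World frame = base frame: x ahead of the robot, y to its left, z up, the work surface at z = 0. Lengths are in m, angles in degrees, forces in N, time in s.
With the tool pointing down it reaches from about 0.4 to 0.825 m from the base axis. Payload 7 kg.
Tool frame: the origin (TCP) lies at the very end of the fingers, on their centre line; the grasp point (between the pads) lies 19 mm behind it (r.hold_point_z is the distance from the TCP to the grasp point, in m); z points along the fingers, y is the direction in which the jaws open and shut (so a half turn about z gives the same grasp; the last joint's range is limited). The gripper opens to 88 mm and grips with 3 to 60 N. Pads are 19 mm wide; open, the fingers measure 130 mm over their backs; the gripper's body (78 mm by 193 mm) begins 47 mm behind the grasp point.
Start: joints at [92.653, 20.546, 0.682, 0, -70.136, -16.507], TCP at [0.162, 0.655, 0.227] pointing down, gripper open.
Joint ranges: [-176.03, 176.03], [-82.01, 121.73], [-58.28, 71.71], [-173.87, 95.51], [-174.79, -0.11], [-173.66, 173.66]. Speed limits (degrees/s): [136.94, 136.94, 172.46, 180, 180, 180].

INTERFACE

Orientations are given as [roll, pitch, yaw] about the fixed x, y, z axes, in that order (R = Rz(yaw) Ry(pitch) Rx(roll)).
In Python, from plant import r gives the robot as it stands. The module is installed in compiled form; this text tells all that it offers.
- The arm moves only by the shell command python3 -m inch 'ROWS' [FORCE]. ROWS is text: rows parted by semicolons, each of 7 numbers parted by spaces: the shift along the tool's x, y, z in m, then the turn, a rotation vector about the tool's x, y, z in rad, then the opening, from 0 (shut) to 1 (fully open). In form: tx ty tz ax ay az jaw; .... A call has 1 to 20 rows; each row shifts and turns the commanded pose from where the row before left it, along the tool's axes as they then stand; what a row does not reach is not made up. A row lasts 1/12 s, in which the tool goes at most 41.7 mm and 7.16 degrees, less where a joint would pass 70% of its speed; a pose out of reach is approached as far as the arm can. A call with a gripper value outside its range is refused whole. The fingers move at their own pace and stop on an object; FORCE is the grip in N (left out, the last holds). Time passes only in rows, so rows that do not move let the fingers close. It gives the time, the measured TCP pose, the force and the opening at its end, in the units of the state.
- r.get_state(): the state, without advancing time (a new reading comes with each control period).
- r.capture(name): name is "side" or "top"; returns the picture (420x560x3 uint8, red, green, blue); there is no depth.
- r.camera_params(name): a dict with "vfov" (degrees; the focal length in pixels is half the picture's height over the tangent of half this angle, whatever the lens; pixels are square), "cx", "cy" (the principal point, pixels), "distortion" ([k1, k2, p1, p2, k3] as OpenCV has them; the pictures are not rectified), "R" (3x3) and "t" (3): a world point X has camera coordinates R X + t. Camera axes: x right, y down, z forward; pixel columns grow to the right and rows downward; lengths in m; the calibration is good to about 2 mm. A picture is of the moment at which its call begins. camera_params takes no time and is no camera call.
- r.close_job(): hands the job in, once; it reports no verdict.
Trained networks look in the newest picture that a camera, given by its name, has taken for a name from the list of things; names that differ only in an ending like _2 or _b are one class to them, and where a whole thing is asked for, a point or a joint stands for the part that bears it (a point fixed in the world has none). Each returns a list of dicts, best first, with "p" (0 to 1); they miss things now and then, are a little off and sometimes report something else, mostly with a low value. They report only what shows in the picture. A call takes as long as a camera call.
- r.recognise(target, camera): "xy" ([column, row] in pixels, amid what is visible of it).
The state is a dict: "time_s": time; "joints": joint angles; "qd": joint speeds; "joint_torque": joint torques, N m; "tcp_pos": TCP position; "eef_rot": TCP orientation; "contact_force": force on the tool from outside, world axes, zero at the start; "moment": the same for the moment, N m; "gripper_width": finger opening in m.
Only numpy, scipy, OpenCV 4.12 (cv2) and the standard library are available. Lean on these libraries where they do the work, as an engineer would, in place of code of your own. Each camera call takes 0.05 s, during which the arm holds its last target.

TASK

Make the bench camera ready for dispatch: take the red-headed transit pin from its yellow holder and push it gently, fully home, through the hole in the lens lever into the post below, so that the barrel is held still. Then tighten the brass lock ring clockwise (seen from above) until it is firmly snug at its stop, without forcing it. The barrel must keep its setting throughout; leave the pin in, let go, and do not disturb the mug, the marker strip or the carton.

Things in the scene. Friction and masses are not known exactly. Their poses are not given: they have to be found in the camera images.
- camera: Bench camera looking straight up, screwed to the bench. Grey housing, flat top 36 mm up, on a plate 150 x 100 mm; origin on the bench under the lens axis, z up, x from the lens axis towards the post; the plate runs from x = -57 to 93 mm. On the lens axis, from below: a neck 42 mm across (36 to 58 mm up), the lock ring (58 to 78 mm), the black barrel 36 mm across (to 100 mm).
- post_hole (a point): Mouth of the round hole in the square aluminium post (22 x 22 mm) 60 mm in front of the lens axis along the camera's x; this point is on the post's top face, 84 mm above the bench. Hole 9.2 mm across, 28 mm deep, mouth chamfered 2 mm.
- lever_hole (a point): Hole in the end of the lens lever, on its upper face, 94 mm above the bench, 60 mm from the lens axis; 9.2 mm across, mouth chamfered 1.5 mm. The lever: a steel bar 12 mm wide, 8 mm thick (86 to 94 mm up), out from the barrel above the ring, ending in an eye 22 x 22 mm. It starts over the post hole to within 1.5 mm; the tapered pin draws it into line. Press lightly (about 5 N) while searching.
- barrel (a joint): Turn of lens barrel and lever in the housing (rad), positive clockwise from above, 0 with the lever over the post (the lever is fixed to the barrel). Its setting is near 0 and must stay within 0.12. It turns stiffly (0.1 N m) but less stiffly than the lock ring turns on it (0.25 N m): turning the ring with no pin in drags the barrel round.
- lock_ring (a joint): Turn of the ring (rad), grows clockwise from above; starts loose at 0 to 0.45, stop at 1.1, where it stays. Running drag 0.25 N m; at the stop a spring washer adds 0.07 to 0.1 N m per further 0.01 rad of the gripper. Snug: 0.55 to 0.85 N m (aim at 0.7) held a moment with the pin home; pin and lever then press on each other with 11 to 19 N (under 9 N is not snug, over 25 N too much).
- ring_mid (a point): Middle of the knurled brass lock ring, on the lens axis, 68 mm above the bench. Ring 56 mm across, 20 mm high; a white line on its top marks its turn. Its sides are free all round, fingers can reach down past the barrel either side of the lever, and 22 mm lie free between its lower edge and the housing's top.
- holder: Yellow plastic block 70 x 70 x 44 mm, fixed on the bench, with a hole in the middle of its top in which the pin stands; origin under its centre.
- transit_pin: Transit pin, upright: steel shaft 8 mm across and 34 mm long with a tapered tip (4 mm across at the end, 3 mm long), below a red round head 18 mm across and 30 mm tall. Origin at the tip, z towards the head. In the holder and when home, the underside of the head rests on the block or the lever: in the holder the tip is 10 mm above the bench, home it is 60 mm. 40 g.
- mug: Blue mug, 76 mm across and 88 mm tall, bystander; origin under its centre.
- marker_strip: Tray of yellow plastic markers, 50 x 120 x 18 mm, bystander; origin under its centre.
- carton: Closed brown carton 80 x 110 x 60 mm, bystander; origin under its centre.

How it is judged:
By the outcome, as a careful person would: the job done as asked, in the order asked, and still so for the second after the job is handed in, with the robot touching nothing.
It also fails if it takes over 64 s, if anything falls off the work surface, if the arm or the gripper's body presses on something with over 40 N, if the wrist force passes 120 N, or if a joint passes its speed limit or range.

## Working session

There is one attempt and no reset: what is moved stays moved. The work goes in short steps, Python scripts to look and compute and a shell command to move; the robot and the scene stay as the last step left them, time stands still between calls to the robot, and variables do not carry over. Pictures are saved under pics/ and viewed, and the job is handed in when it is done.

```bash
mkdir -p pics
cat > h.py <<'E'
import numpy as np, cv2
from plant import r
def save(name,fn):
    im=r.capture(name); cv2.imwrite('pics/'+fn,im[:,:,::-1]); return im
def K(p):
    f=210/np.tan(np.radians(p['vfov'])/2); return np.array([[f,0,p['cx']],[0,f,p['cy']],[0,0,1]])
def ray(cam,uv):
    p=r.camera_params(cam); u=cv2.undistortPoints(np.array([[uv]],float),K(p),np.array(p['distortion']))[0,0]
    R=np.array(p['R']);t=np.array(p['t']); return -R.T@t, R.T@np.array([u[0],u[1],1])
def atz(cam,uv,z):
    o,d=ray(cam,uv); return o+d*(z-o[2])/d[2]
def proj(cam,X):
    p=r.camera_params(cam); rv=cv2.Rodrigues(np.array(p['R']))[0]
    return cv2.projectPoints(np.atleast_2d(np.array(X,float)),rv,np.array(p['t'],float),K(p),np.array(p['distortion']))[0][:,0]
def tri(a,b,ca='top',cb='side'):
    o1,d1=ray(ca,a);o2,d2=ray(cb,b)
    s=np.linalg.lstsq(np.c_[d1,-d2],o2-o1,rcond=None)[0]
    p,q=o1+s[0]*d1,o2+s[1]*d2; return (p+q)/2,np.linalg.norm(p-q)
E
python3 - <<'E'
from h import *
save('top','t0.png');save('side','s0.png')
for n in ['transit_pin','holder','lever_hole','lock_ring','ring_mid','camera']:
  for c in ['top','side']:
    print(n,c,[(np.round(d['xy'],1).tolist(),round(d['p'],2)) for d in r.recognise(n,c)[:3]])
s=r.get_state();print(s)
for c in ['top','side']:
  p=r.camera_params(c);print(c,-np.array(p['R']).T@p['t'],p['distortion'],p['vfov'])
E
```

```text
transit_pin top []
transit_pin side [([294.0, 288.5], 0.67)]
holder top [([175.7, 254.1], 0.74)]
holder side [([289.6, 308.3], 0.89)]
lever_hole top [([363.4, 258.2], 0.71)]
lever_hole side [([337.0, 201.6], 0.65), ([339.3, 180.2], 0.62)]
lock_ring top [([357.7, 248.6], 0.29)]
lock_ring side [([342.3, 190.1], 0.51), ([292.5, 291.2], 0.43)]
ring_mid top [([356.1, 258.5], 0.66), ([359.8, 248.1], 0.54)]
ring_mid side [([342.6, 186.8], 0.63)]
camera top [([358.5, 253.8], 0.85)]
camera side [([339.0, 201.4], 0.86), ([339.9, 190.1], 0.57)]
{'time_s': 0.7, 'joints': array([ 9.26527154e+01,  2.05425628e+01,  6.81238023e-01,  3.92515241e-04,
       -7.01370043e+01, -1.65069891e+01]), 'qd': array([ 0.01089682, -0.04894674, -0.07299255, -0.08539797,  0.01460389,
        0.08175548]), 'joint_torque': array([-3.54369240e-05, -5.82165813e+01,  2.93248540e+01,  7.00138539e+00,
        1.25430300e-02, -7.25877129e-06]), 'tcp_pos': array([0.16164598, 0.65532232, 0.22659989]), 'eef_rot': array([-1.79998293e+02,  1.20819262e-04, -1.38541404e+01]), 'contact_force': array([ 0.35185983, -0.74671039, -0.37974236]), 'moment': array([0.00030229, 0.0006797 , 0.00641476]), 'gripper_width': 0.08741624779555604}
top [0.56658584 0.00263255 0.8861216 ] [-0.01943162  0.          0.          0.          0.        ] 55.5144111181499
side [0.37653385 0.66795522 0.49168631] [-0.00107964  0.          0.          0.          0.        ] 57.109425154604715
```

View pics/t0.png

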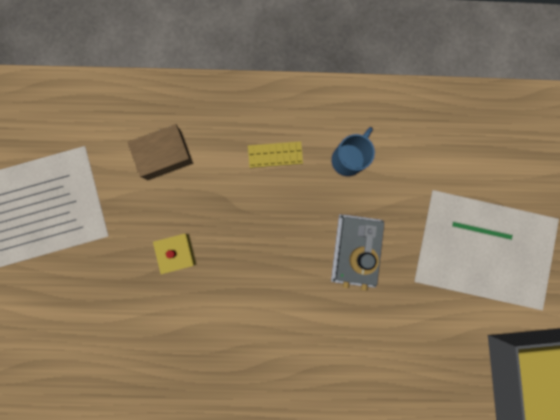

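View pics/s0.png

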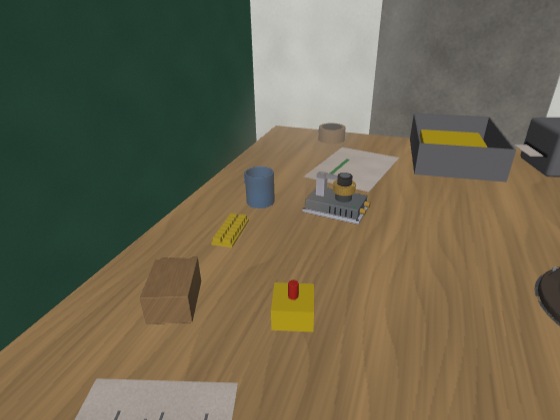

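Run:
```python
import cv2
t=cv2.imread('pics/t0.png');s=cv2.imread('pics/s0.png')
cv2.imwrite('pics/t0c.png',cv2.resize(t[200:320,290:440],None,fx=5,fy=5,interpolation=2))
cv2.imwrite('pics/s0c.png',cv2.resize(s[140:260,265:415],None,fx=5,fy=5,interpolation=2))
cv2.imwrite('pics/t0p.png',cv2.resize(t[200:320,100:250],None,fx=5,fy=5,interpolation=2))
```

```text
(no output)
```

View pics/t0c.png

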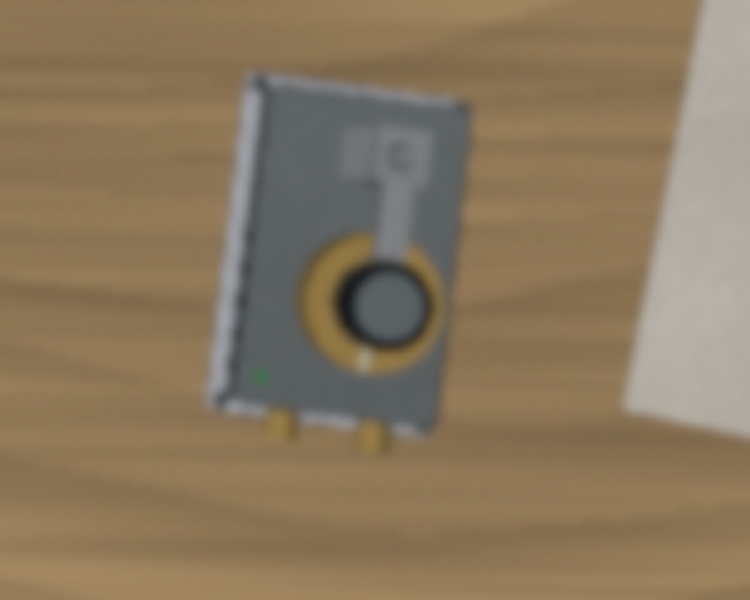

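View pics/s0c.png

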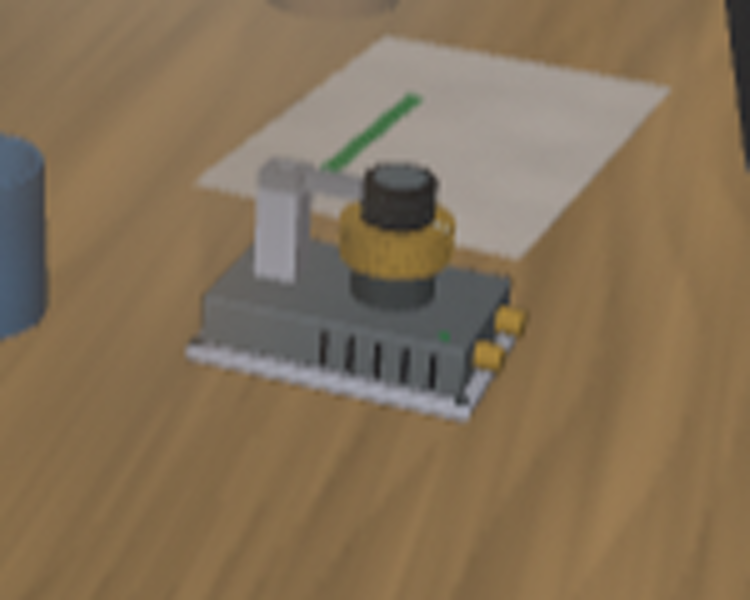

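View pics/t0p.png

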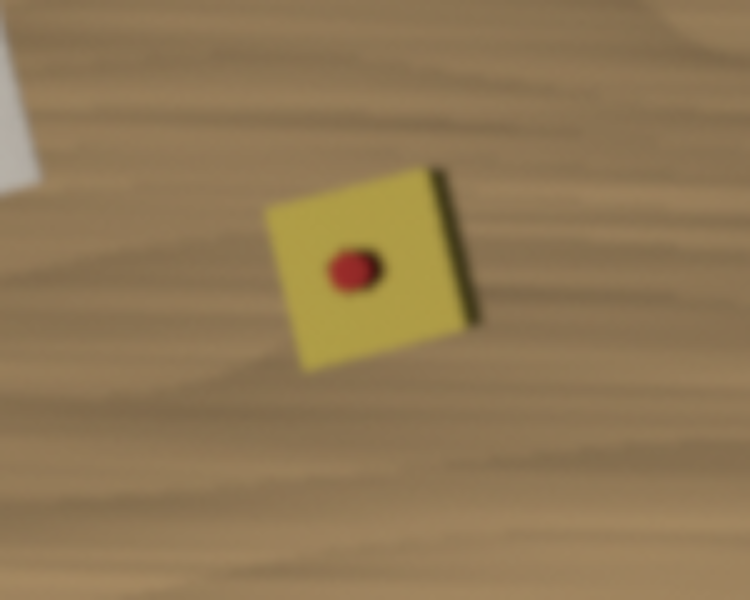

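The top view shows the pin head at about (170,254), the barrel top at about (367,261), and the lever eye at about (370,231). The side view shows the pin at (293,290) and the barrel at (345,176). Next I turn these pixels into positions.

Run:
```python
from h import *
T=lambda x,y,ox,oy:((x+.5)/5-.5+ox,(y+.5)/5-.5+oy)
c=lambda x,y:T(x,y,290,200); p=lambda x,y:T(x,y,100,200); s=lambda x,y:T(x,y,265,140)
t0=cv2.imread('pics/t0.png').astype(int)
m=((t0[:,:,2]>110)&(t0[:,:,1]<70)).astype(np.uint8); m[:, :150]=0; m[:,190:]=0
ys,xs=np.nonzero(m);print('redpx',xs.mean(),ys.mean(),len(xs))
print('pin top',atz('top',p(349,271),.074).round(4))
ho=[atz('top',p(*q),.044) for q in[(268,207),(430,168),(468,328),(304,371)]]
print('holder',np.mean(ho,0).round(4),[np.linalg.norm(ho[i]-ho[i-1]).round(4) for i in range(4)])
h1=[(np.degrees(np.arctan2(*(ho[i]-ho[i-1])[1::-1]))).round(1) for i in range(4)];print(h1)
s0=cv2.imread('pics/s0.png').astype(int)
m=((s0[:,:,2]>110)&(s0[:,:,1]<70)&(s0[:,:,0]<70)).astype(np.uint8)
ys,xs=np.nonzero(m);k=(xs>270)&(xs<320)&(ys>270)&(ys<310);print('side red',xs[k].mean(),ys[k].mean(),xs[k].min(),xs[k].max(),ys[k].min(),ys[k].max())
B=atz('top',c(391,305),.1);E=atz('top',c(402,157),.094)
print('barrel',B,'eye',E,np.linalg.norm((B-E)[:2]),np.degrees(np.arctan2(*(E-B)[1::-1])))
print('tri barrel',tri(c(391,305),s(401,177)),'eye',tri(c(402,157),s(285,173)))
# plate corners z=0
pl=[atz('top',c(*q),.0) for q in[(248,73),(470,103),(435,435),(208,408)]]
for i in range(4): print(pl[i].round(4),np.linalg.norm(pl[i]-pl[i-1]).round(4),np.degrees(np.arctan2(*(pl[i]-pl[i-1])[1::-1])).round(1))
C=np.mean(pl,0);print('plate ctr',C)
print(proj('side',[B]),s(401,177),proj('side',[E]),s(285,173))
```

```text
redpx 169.92105263157896 253.6315789473684 38
pin top [0.5302 0.1929 0.074 ]
holder [0.5301 0.1923 0.044 ] [np.float64(0.0702), np.float64(0.0696), np.float64(0.0689), np.float64(0.0705)]
[np.float64(14.5), np.float64(-75.2), np.float64(-164.8), np.float64(105.8)]
side red 292.4311377245509 289.1317365269461 288 298 280 299
barrel [ 0.52559698 -0.20282972  0.1       ] eye [ 0.58410237 -0.20849897  0.094     ] 0.05877942542823445 -5.534764419079776
tri barrel (array([ 0.52604047, -0.20291613,  0.09920701]), np.float64(0.0009932885647271229)) eye (array([ 0.58530493, -0.20913205,  0.09046859]), np.float64(0.0023292512469839655))
[ 0.6223 -0.1642  0.    ] 0.1496 -6.3
[ 0.6109 -0.2641  0.    ] 0.1006 -96.5
[ 0.4635 -0.2489  0.    ] 0.1483 174.1
[ 0.4736 -0.1479  0.    ] 0.1016 84.3
plate ctr [ 0.54256867 -0.20626378  0.        ]
[[345.19809489 174.73001101]] (344.8, 175.0) [[322.51896723 173.06849291]] (321.6, 174.2)
```

```bash
python3 -m inch '0 0 0 0 0 -0.0685 1;0 0 0 0 0 -0.0685 1;0.023 0.0234 0 0 0 0 1;0.023 0.0234 0 0 0 0 1;0.023 0.0234 0 0 0 0 1;0.023 0.0234 0 0 0 0 1;0.023 0.0234 0 0 0 0 1;0.023 0.0234 0 0 0 0 1;0.023 0.0234 0 0 0 0 1;0.023 0.0234 0 0 0 0 1;0.023 0.0234 0 0 0 0 1;0.023 0.0234 0 0 0 0 1;0.023 0.0234 0 0 0 0 1;0.023 0.0234 0 0 0 0 1;0.023 0.0234 0 0 0 0 1;0.023 0.0234 0 0 0 0 1;0.023 0.0234 0 0 0 0 1;0.023 0.0234 0 0 0 0 1;0.023 0.0234 0 0 0 0 1;0.023 0.0234 0 0 0 0 1'
cat >> h.py <<'E'
def go(x,y,z):
    from scipy.spatial.transform import Rotation as Ro
    s=r.get_state(); R=Ro.from_euler('xyz',s['eef_rot'],degrees=True)
    return R.inv().apply(np.array([x,y,z])-s['tcp_pos'])
def st():
    s=r.get_state(); print({k:np.round(s[k],4).tolist() for k in('time_s','tcp_pos','eef_rot','contact_force','moment','gripper_width')})
E
python3 -c "
from h import *
st();print(go(.530,.1925,.047))"
```

```text
time_s: 2.37
tcp_pos: [0.5302, 0.1918, 0.2269]
eef_rot: [-180.0, -0.0, -6.0]
contact_force: [0.7, 0.5, -0.9]
gripper_width: 0.0877
{'time_s': 2.3667, 'tcp_pos': [0.5302, 0.1918, 0.2269], 'eef_rot': [-179.9697, -0.0302, -5.9968], 'contact_force': [0.6734, 0.537, -0.9394], 'moment': [0.1169, -0.0896, 0.0153], 'gripper_width': 0.0877}
[-0.00033195 -0.00061816  0.17992288]
```

```bash
python3 -m inch '0 -0.0006 0.033 0 0 0 1;0 0 0.033 0 0 0 1;0 0 0.033 0 0 0 1;0 0 0.022 0 0 0 1;0 0 0.015 0 0 0 1;0 0 0 0 0 0 1'
python3 -c "
from h import *
st();save('side','s1.png');im=save('top','t1.png')
s=cv2.imread('pics/s1.png');cv2.imwrite('pics/s1c.png',cv2.resize(s[200:350,200:390],None,fx=4,fy=4,interpolation=2))"
```

```text
time_s: 2.87
tcp_pos: [0.5275, 0.1924, 0.0872]
eef_rot: [179.8, 0.3, -6.1]
contact_force: [-0.9, -0.3, 0.6]
gripper_width: 0.0873
{'time_s': 2.8667, 'tcp_pos': [0.5275, 0.1924, 0.0872], 'eef_rot': [179.789, 0.2569, -6.0512], 'contact_force': [-0.922, -0.2614, 0.5829], 'moment': [-0.0913, 0.0486, -0.0248], 'gripper_width': 0.0873}
```

View pics/s1c.png

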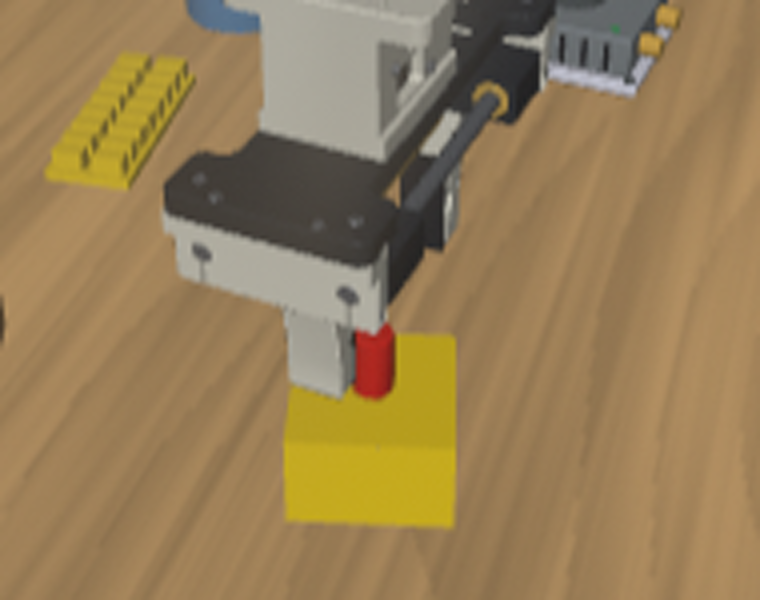

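The side crop shows the red head at about (293,290) in the full picture, on its holder. The near finger is beside and slightly left of it because it sits 44 mm nearer the camera. I check that the arm has settled before going down.

```bash
python3 -m inch '0 0 0 0 0 0 1;0 0 0 0 0 0 1'
python3 -c "
from h import *
st();print(go(.530,.1925,.047))
d=np.array([.9945,-.1045,0]);n=np.array([.1045,.9945,0])
p=r.get_state()['tcp_pos']
X=[p+n*.0437+d*.0095,p+n*.0437-d*.0095,[.530,.1925,.074],[.530,.1925,.044]]
print(proj('side',X).round(1).tolist())"
```

```text
time_s: 3.13
tcp_pos: [0.5302, 0.1944, 0.0921]
eef_rot: [-179.9, -0.1, -6.0]
contact_force: [0.2, 0.4, -0.1]
gripper_width: 0.0876
{'time_s': 3.1333, 'tcp_pos': [0.5302, 0.1944, 0.0921], 'eef_rot': [-179.9045, -0.1127, -5.9849], 'contact_force': [0.159, 0.3823, -0.135], 'moment': [-0.0235, -0.0051, -0.0135], 'gripper_width': 0.0876}
[-8.98126593e-05  1.97899690e-03  4.51113086e-02]
[[276.0, 288.4], [287.1, 291.9], [293.6, 281.8], [293.5, 295.6]]
```

```bash
python3 -m inch '0 0.001 0.015 0 0 0 1;0 0.001 0.015 0 0 0 1;0 0 0.01 0 0 0 1;0 0 0.005 0 0 0 1;0 0 0 0 0 0 1;0 0 0 0 0 0 1;0 0 0 0 0 0 1' 
python3 -c "
from h import *
st()"
```

```text
time_s: 3.72
tcp_pos: [0.5297, 0.1922, 0.0464]
eef_rot: [-180.0, -0.1, -6.0]
contact_force: [1.1, -0.4, 0.4]
gripper_width: 0.0874
{'time_s': 3.7167, 'tcp_pos': [0.5297, 0.1922, 0.0464], 'eef_rot': [-179.9578, -0.0567, -5.9905], 'contact_force': [1.127, -0.4314, 0.4057], 'moment': [-0.0035, -0.0433, -0.0283], 'gripper_width': 0.0874}
```

```bash
python3 -m inch '0 0 0 0 0 0 0.4;0 0 0 0 0 0 0.25;0 0 0 0 0 0 0.1;0 0 0 0 0 0 0;0 0 0 0 0 0 0;0 0 0 0 0 0 0;0 0 0 0 0 0 0;0 0 0 0 0 0 0' 20
python3 -c "
from h import *
st()"
```

```text
time_s: 4.38
tcp_pos: [0.5292, 0.1917, 0.0455]
eef_rot: [180.0, 0.0, -6.0]
contact_force: [0.0, 0.5, -0.5]
gripper_width: 0.0401
{'time_s': 4.3833, 'tcp_pos': [0.5292, 0.1917, 0.0455], 'eef_rot': [179.9949, 0.0016, -6.0025], 'contact_force': [0.003, 0.4501, -0.5467], 'moment': [-0.0074, 0.0177, -0.0047], 'gripper_width': 0.0401}
```

Still closing; waiting.

```bash
python3 -m inch '0 0 0 0 0 0 0;0 0 0 0 0 0 0;0 0 0 0 0 0 0;0 0 0 0 0 0 0;0 0 0 0 0 0 0;0 0 0 0 0 0 0' 20
python3 -c "
from h import *
st();save('side','s2.png')
s=cv2.imread('pics/s2.png');cv2.imwrite('pics/s2c.png',cv2.resize(s[230:340,230:370],None,fx=5,fy=5,interpolation=2))"
```

```text
time_s: 4.88
tcp_pos: [0.5293, 0.1921, 0.0456]
eef_rot: [-180.0, -0.0, -6.0]
contact_force: [-0.2, 2.5, -0.8]
gripper_width: 0.0176
{'time_s': 4.8833, 'tcp_pos': [0.5293, 0.1921, 0.0456], 'eef_rot': [-179.9709, -0.0212, -6.0015], 'contact_force': [-0.1521, 2.5141, -0.7709], 'moment': [0.7317, -0.0001, 0.055], 'gripper_width': 0.0176}
```

View pics/s2c.png

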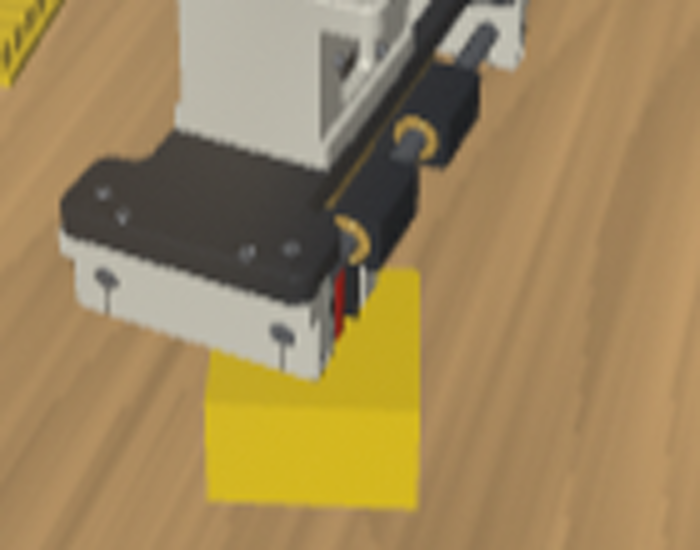

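```bash
python3 -m inch '0 0 -0.01 0 0 0 0;0 0 -0.02 0 0 0 0;0 0 -0.03 0 0 0 0;0 0 -0.035 0 0 0 0;0 0 -0.035 0 0 0 0;0 0 0 0 0 0 0;0 0 0 0 0 0 0;0 0 0 0 0 0 0' 
python3 -c "
from h import *
st();save('side','s3.png');print(go(.5838,-.2095,.16))
s=cv2.imread('pics/s3.png');cv2.imwrite('pics/s3c.png',cv2.resize(s[150:300,200:390],None,fx=4,fy=4,interpolation=2))"
```

```text
time_s: 5.6
tcp_pos: [0.5286, 0.1913, 0.1755]
eef_rot: [180.0, 0.0, -6.0]
contact_force: [0.5, -0.3, -1.6]
gripper_width: 0.0175
{'time_s': 5.6, 'tcp_pos': [0.5286, 0.1913, 0.1755], 'eef_rot': [179.9986, 0.0326, -6.0274], 'contact_force': [0.4814, -0.3358, -1.647], 'moment': [-0.026, -0.014, -0.0307], 'gripper_width': 0.0175}
[0.09729257 0.39254967 0.01494794]
```

View pics/s3c.png

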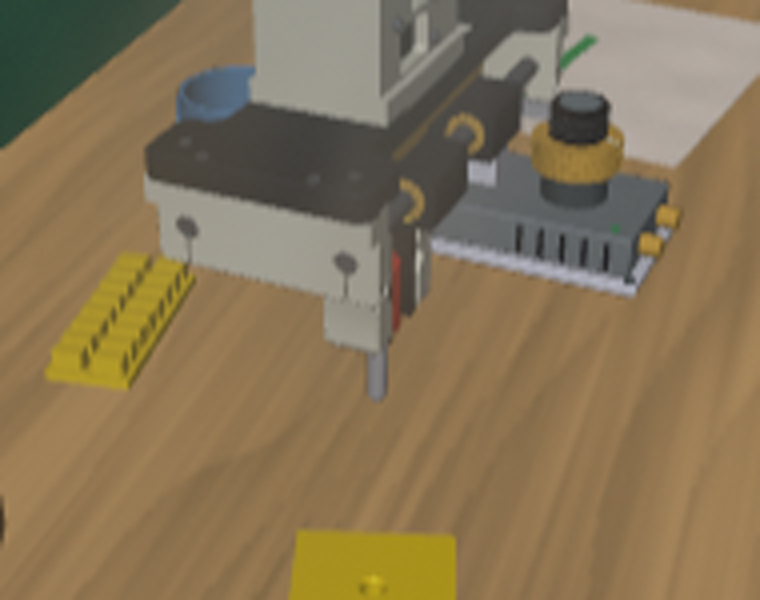

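The pin hangs straight in the fingers with its tip at about (294,249), and the holder hole is empty. Now the transfer to above the lever eye.

```bash
python3 -m inch '0.0081 0.0327 0 0 0 0 0;0.0081 0.0327 0 0 0 0 0;0.0081 0.0327 0 0 0 0 0;0.0081 0.0327 0 0 0 0 0;0.0081 0.0327 0 0 0 0 0;0.0081 0.0327 0 0 0 0 0;0.0081 0.0327 0 0 0 0 0;0.0081 0.0327 0 0 0 0 0;0.0081 0.0327 0 0 0 0 0;0.0081 0.0327 0 0 0 0 0;0.0081 0.0327 0 0 0 0 0;0.0081 0.0327 0 0 0 0 0;0 0 0.01 0 0 0 0;0 0 0.01 0 0 0 0;0 0 0 0 0 0 0;0 0 0 0 0 0 0;0 0 0 0 0 0 0' 
python3 -c "
from h import *
st();save('side','s4.png');save('top','t4.png');print(go(.5838,-.2095,.14))
p=r.get_state()['tcp_pos'];off=np.array([.0009,.0005,0])
print(proj('side',[p+off-[0,0,.0356],[.5847,-.209,.094],[.5252,-.2035,.1]]).round(1).tolist())
s=cv2.imread('pics/s4.png');cv2.imwrite('pics/s4c.png',cv2.resize(s[110:230,260:410],None,fx=5,fy=5,interpolation=2))"
```

```text
time_s: 7.07
tcp_pos: [0.5847, -0.2077, 0.1553]
eef_rot: [180.0, 0.1, -5.9]
contact_force: [1.0, 1.1, -1.8]
gripper_width: 0.0175
{'time_s': 7.0667, 'tcp_pos': [0.5847, -0.2077, 0.1553], 'eef_rot': [179.9903, 0.0533, -5.9225], 'contact_force': [1.0013, 1.0617, -1.803], 'moment': [-0.024, 0.0009, -0.0038], 'gripper_width': 0.0175}
[-0.00114667  0.00187646  0.01605889]
[[322.1, 163.4], [322.3, 173.0], [345.4, 174.6]]
```

View pics/s4c.png

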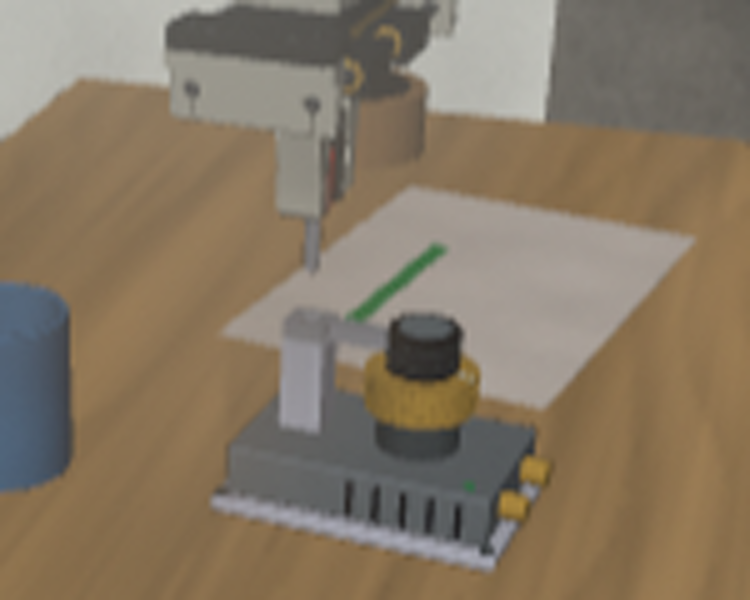

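In the picture the pin tip is at (322,163.5), which agrees with its projection, above the eye at about (322,174). I correct about 2 mm and go down.

```bash
python3 -m inch '-0.0011 0.0018 0.008 0 0 0 0;0 0 0.008 0 0 0 0;0 0 0.003 0 0 0 0;0 0 0 0 0 0 0;0 0 0 0 0 0 0;0 0 0 0 0 0 0' 
python3 -c "
from h import *
st();print(go(.5838,-.2095,.1316))"
python3 -c "
from h import *
save('top','t5.png');save('side','s5.png');st()
s=cv2.imread('pics/s5.png');cv2.imwrite('pics/s5c.png',cv2.resize(s[140:220,280:380],None,fx=7,fy=7,interpolation=2))"
```

```text
time_s: 7.67
tcp_pos: [0.5836, -0.2104, 0.1367]
eef_rot: [180.0, -0.0, -6.0]
contact_force: [0.3, 1.0, -0.5]
gripper_width: 0.0175
{'time_s': 7.6667, 'tcp_pos': [0.5836, -0.2104, 0.1367], 'eef_rot': [179.9915, -0.0075, -6.0022], 'contact_force': [0.2865, 1.0225, -0.4824], 'moment': [-0.0381, 0.0364, -0.0315], 'gripper_width': 0.0175}
[ 6.88455763e-05 -9.32246507e-04  5.06131640e-03]
{'time_s': 7.7667, 'tcp_pos': [0.5837, -0.2104, 0.1368], 'eef_rot': [179.995, -0.0273, -6.002], 'contact_force': [-0.4289, -0.6234, -0.5484], 'moment': [0.0252, 0.0183, 0.0319], 'gripper_width': 0.0175}
```

View pics/s5c.png

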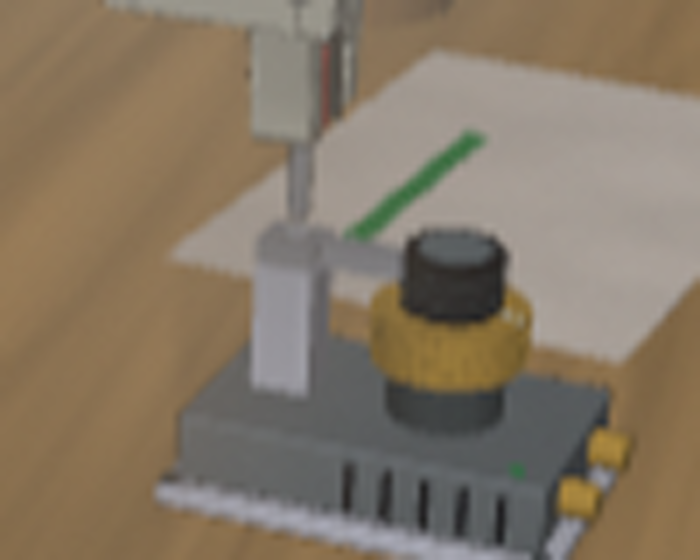

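The tip at about (322,172) sits just above the middle of the eye. I go down gently, reading the force.

```bash
python3 -m inch '0 -0.0009 0.0015 0 0 0 0;0 0 0.0015 0 0 0 0;0 0 0.0015 0 0 0 0;0 0 0.0015 0 0 0 0;0 0 0.001 0 0 0 0;0 0 0.001 0 0 0 0;0 0 0 0 0 0 0' 
python3 -c "
from h import *
st()"
```

```text
time_s: 8.35
tcp_pos: [0.5835, -0.2094, 0.1283]
eef_rot: [180.0, 0.0, -6.0]
contact_force: [-0.3, -0.2, -0.5]
gripper_width: 0.0175
{'time_s': 8.35, 'tcp_pos': [0.5835, -0.2094, 0.1283], 'eef_rot': [179.9996, 0.0223, -6.0042], 'contact_force': [-0.3101, -0.1721, -0.4875], 'moment': [0.0335, -0.0151, 0.0284], 'gripper_width': 0.0175}
```

```bash
python3 -m inch '0 0 0.001 0 0 0 0;0 0 0.001 0 0 0 0;0 0 0.001 0 0 0 0;0 0 0.001 0 0 0 0;0 0 0 0 0 0 0' 
python3 -c "
from h import *
st()"
```

```text
time_s: 8.77
tcp_pos: [0.5836, -0.2094, 0.1244]
eef_rot: [180.0, 0.0, -6.0]
contact_force: [0.5, -0.5, -0.0]
gripper_width: 0.0175
{'time_s': 8.7667, 'tcp_pos': [0.5836, -0.2094, 0.1244], 'eef_rot': [179.9996, 0.002, -6.0048], 'contact_force': [0.4712, -0.5139, -0.0455], 'moment': [-0.0588, -0.1372, -0.0278], 'gripper_width': 0.0175}
```

```bash
python3 -m inch '0 0 0.001 0 0 0 0;0 0 0.001 0 0 0 0;0 0 0.001 0 0 0 0;0 0 0.001 0 0 0 0;0 0 0.001 0 0 0 0;0 0 0 0 0 0 0' 
python3 -c "
from h import *
st()"
```

```text
time_s: 9.27
tcp_pos: [0.5836, -0.2094, 0.1194]
eef_rot: [-180.0, 0.0, -6.0]
contact_force: [0.5, -0.4, -0.8]
gripper_width: 0.0175
{'time_s': 9.2667, 'tcp_pos': [0.5836, -0.2094, 0.1194], 'eef_rot': [-179.9995, 0.0017, -6.0061], 'contact_force': [0.4606, -0.4257, -0.8455], 'moment': [-0.1043, -0.1512, 0.0109], 'gripper_width': 0.0175}
```

```bash
python3 -m inch '0 0 0.001 0 0 0 0;0 0 0.001 0 0 0 0;0 0 0.001 0 0 0 0;0 0 0.001 0 0 0 0;0 0 0.001 0 0 0 0;0 0 0 0 0 0 0' 
python3 -c "
from h import *
st()"
```

```text
time_s: 9.77
tcp_pos: [0.5836, -0.2094, 0.1144]
eef_rot: [-180.0, 0.0, -6.0]
contact_force: [0.5, 0.3, -1.8]
gripper_width: 0.0175
{'time_s': 9.7667, 'tcp_pos': [0.5836, -0.2094, 0.1144], 'eef_rot': [-179.9989, 0.0021, -6.0051], 'contact_force': [0.4525, 0.3371, -1.7773], 'moment': [-0.0984, -0.226, -0.0404], 'gripper_width': 0.0175}
```

```bash
python3 -m inch '0 0 0.0015 0 0 0 0;0 0 0.0015 0 0 0 0;0 0 0.0015 0 0 0 0;0 0 0.0015 0 0 0 0;0 0 0.0015 0 0 0 0;0 0 0.0015 0 0 0 0;0 0 0.0015 0 0 0 0;0 0 0.0015 0 0 0 0;0 0 0.001 0 0 0 0;0 0 0.001 0 0 0 0;0 0 0 0 0 0 0;0 0 0 0 0 0 0' 
python3 -c "
from h import *
st()"
```

```text
time_s: 10.77
tcp_pos: [0.5836, -0.2094, 0.1004]
eef_rot: [-180.0, 0.0, -6.0]
contact_force: [1.1, -0.6, -1.3]
gripper_width: 0.017
{'time_s': 10.7667, 'tcp_pos': [0.5836, -0.2094, 0.1004], 'eef_rot': [-179.9996, 0.0056, -6.003], 'contact_force': [1.0703, -0.6303, -1.2857], 'moment': [-0.1121, -0.4928, 0.0157], 'gripper_width': 0.017}
```

```bash
python3 -m inch '0.0005 0 0.001 0 0 0 0;0 0 0.001 0 0 0 0;0 0 0.001 0 0 0 0;0 0 0.0005 0 0 0 0;0 0 0 0 0 0 0' 
python3 -c "
from h import *
st()"
```

```text
time_s: 11.18
tcp_pos: [0.5838, -0.2095, 0.0968]
eef_rot: [-180.0, 0.0, -6.0]
contact_force: [-0.1, -0.1, -0.8]
gripper_width: 0.0178
{'time_s': 11.1833, 'tcp_pos': [0.5838, -0.2095, 0.0968], 'eef_rot': [-179.9992, 0.0325, -6.0087], 'contact_force': [-0.1427, -0.0529, -0.7509], 'moment': [0.0071, 0.0156, 0.0047], 'gripper_width': 0.0178}
```

Force is near zero after the nudge. Now the last 1–2 mm.

```bash
python3 -m inch '0 0 0.0005 0 0 0 0;0 0 0.0005 0 0 0 0;0 0 0.0003 0 0 0 0;0 0 0 0 0 0 0' ; python3 -m inch '0 0 0.0003 0 0 0 0;0 0 0.0002 0 0 0 0;0 0 0 0 0 0 0'; 
python3 -c "
from h import *
st()"
```

```text
time_s: 11.52
tcp_pos: [0.584, -0.2095, 0.0957]
eef_rot: [-180.0, 0.0, -6.0]
contact_force: [-0.6, 0.0, -0.8]
gripper_width: 0.0176
time_s: 11.77
tcp_pos: [0.5842, -0.2095, 0.0956]
eef_rot: [180.0, -0.0, -6.0]
contact_force: [-1.5, 0.2, 2.1]
gripper_width: 0.0172
{'time_s': 11.7667, 'tcp_pos': [0.5842, -0.2095, 0.0956], 'eef_rot': [179.994, -0.0132, -5.9921], 'contact_force': [-1.4975, 0.1851, 2.1488], 'moment': [0.1558, 0.3152, 0.0057], 'gripper_width': 0.0172}
```

```bash
python3 -m inch '0 0 0.0004 0 0 0 0;0 0 0 0 0 0 0;0 0 0 0 0 0 0'; python3 -m inch '0 0 0.0004 0 0 0 0;0 0 0 0 0 0 0;0 0 0 0 0 0 0';
python3 -c "
from h import *
st()"
```

```text
time_s: 12.02
tcp_pos: [0.5842, -0.2095, 0.0955]
eef_rot: [180.0, -0.0, -6.0]
contact_force: [-2.0, 0.7, 4.8]
gripper_width: 0.0174
time_s: 12.27
tcp_pos: [0.5842, -0.2095, 0.0954]
eef_rot: [180.0, -0.0, -6.0]
contact_force: [-2.9, 2.5, 7.2]
gripper_width: 0.0175
{'time_s': 12.2667, 'tcp_pos': [0.5842, -0.2095, 0.0954], 'eef_rot': [179.9851, -0.0398, -5.9821], 'contact_force': [-2.9226, 2.4611, 7.2254], 'moment': [0.49, 1.0826, 0.0032], 'gripper_width': 0.0175}
```

Firmly seated: the height is 0.0955 m, where home is expected, with 7 N. I let go, lift, and look.

```bash
python3 -m inch '0 0 -0.0008 0 0 0 0.5;0 0 0 0 0 0 0.5;0 0 0 0 0 0 0.5;0 0 0 0 0 0 0.6;0 0 -0.01 0 0 0 1;0 0 -0.02 0 0 0 1;0 0 -0.03 0 0 0 1;0 0 -0.03 0 0 0 1;-0.02 0 -0.02 0 0 0 1;-0.03 0 0 0 0 0 1;0 0 0 0 0 0 1;0 0 0 0 0 0 1' ;
python3 -c "
from h import *
st();save('side','s6.png');save('top','t6.png')
s=cv2.imread('pics/s6.png');cv2.imwrite('pics/s6c.png',cv2.resize(s[120:220,270:390],None,fx=6,fy=6,interpolation=2))"
```

```text
time_s: 13.27
tcp_pos: [0.5336, -0.2042, 0.2068]
eef_rot: [-180.0, -0.1, -6.0]
contact_force: [0.6, -0.5, 0.0]
gripper_width: 0.0865
{'time_s': 13.2667, 'tcp_pos': [0.5336, -0.2042, 0.2068], 'eef_rot': [-179.9857, -0.1177, -6.0088], 'contact_force': [0.5732, -0.5193, 0.0306], 'moment': [0.0036, -0.0828, 0.0381], 'gripper_width': 0.0865}
```

View pics/s6c.png

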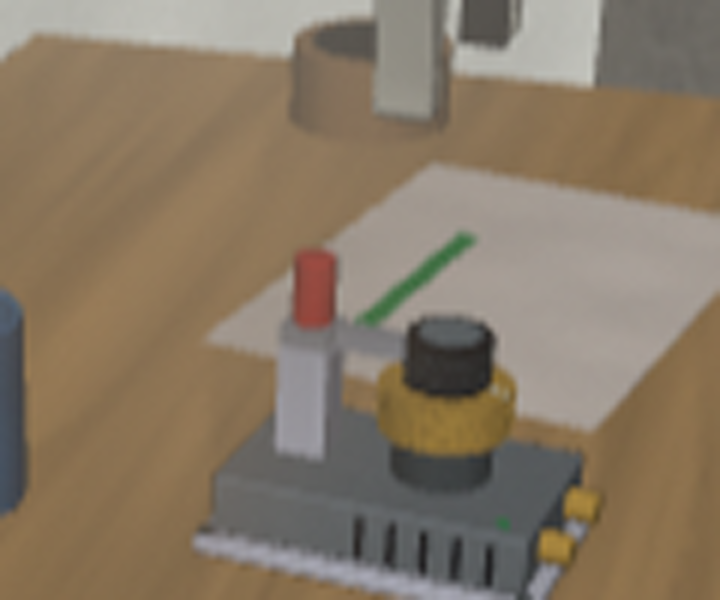

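The red pin stands home on the eye with its head base at about (322,173), and the lever is over the post. Next I put the gripper over the ring, turned 30° anticlockwise from square to the lever.

```bash
python3 -m inch '-0.0085 0 0 0 0 0 1;0 0 0 0 0 -0.1047 1;0 0 0 0 0 -0.1047 1;0 0 0 0 0 -0.1047 1;0 0 0 0 0 -0.1047 1;0 0 0 0 0 -0.1047 1;0 0 0.02 0 0 0 1;0 0 0.02 0 0 0 1;0 0 0 0 0 0 1;0 0 0 0 0 0 1;0 0 0 0 0 0 1' ;
python3 -c "
from h import *
st();print(go(.5252,-.2031,.055))
for a in range(0,360,15):
  q=np.radians(a-6);X=[.5252+.025*np.cos(q),-.2031+.025*np.sin(q),.078]
  u=proj('top',[X])[0];print(a,((u-[290,200]+.5)*5-.5).round(0),end=' ')
"
```

```text
time_s: 14.28
tcp_pos: [0.5264, -0.2036, 0.1659]
eef_rot: [180.0, 0.0, 24.0]
contact_force: [-0.2, -0.5, 0.3]
gripper_width: 0.0875
{'time_s': 14.2833, 'tcp_pos': [0.5264, -0.2036, 0.1659], 'eef_rot': [179.9721, 0.0116, 24.0058], 'contact_force': [-0.1539, -0.4881, 0.2848], 'moment': [-0.0932, -0.0339, 0.0581], 'gripper_width': 0.0875}
[-0.0008799  -0.00096733  0.1108878 ]
0 [384. 241.] 15 [368. 242.] 30 [353. 246.] 45 [339. 254.] 60 [328. 266.] 75 [320. 280.] 90 [317. 295.] 105 [317. 311.] 120 [321. 327.] 135 [330. 341.] 150 [341. 353.] 165 [355. 361.] 180 [371. 365.] 195 [387. 364.] 210 [402. 360.] 225 [416. 352.] 240 [427. 340.] 255 [435. 326.] 270 [438. 310.] 285 [438. 294.] 300 [434. 279.] 315 [425. 265.] 330 [414. 253.] 345 [400. 246.]
```

```bash
python3 -m inch '-0.0009 -0.001 0.025 0 0 0 1;0 0 0.025 0 0 0 1;0 0 0.01 0 0 0 1;0 0 0.005 0 0 0 1;0 0 0 0 0 0 1;0 0 0 0 0 0 1' ;
python3 -c "
from h import *
st();print(go(.5252,-.2031,.055));save('side','s7.png')
s=cv2.imread('pics/s7.png');cv2.imwrite('pics/s7c.png',cv2.resize(s[90:220,260:400],None,fx=5,fy=5,interpolation=2))"
```

```text
time_s: 14.78
tcp_pos: [0.5256, -0.203, 0.1014]
eef_rot: [179.9, -0.1, 24.0]
contact_force: [0.4, -0.1, 0.0]
gripper_width: 0.0879
{'time_s': 14.7833, 'tcp_pos': [0.5256, -0.203, 0.1014], 'eef_rot': [179.9445, -0.0516, 24.0115], 'contact_force': [0.4098, -0.1116, 0.0209], 'moment': [-0.0563, -0.06, 0.0005], 'gripper_width': 0.0879}
[-0.00041322 -0.00014182  0.04642826]
```

View pics/s7c.png

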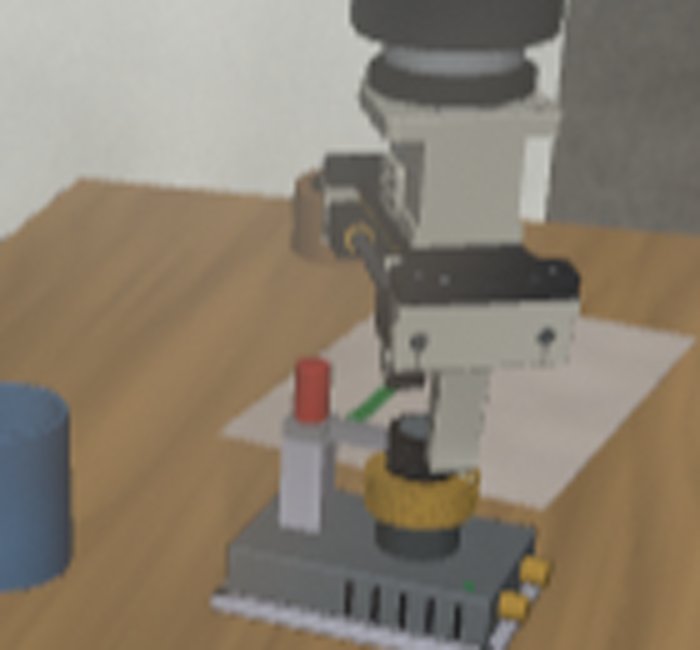

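The fingers straddle the barrel, and the near one is at about (352,180). The pin head at about (322,167) is clear of the body. I go on down and close on the ring.

```bash
python3 -m inch '0 0 0.012 0 0 0 1;0 0 0.012 0 0 0 1;0 0 0.01 0 0 0 1;0 0 0.008 0 0 0 1;0 0 0.004 0 0 0 1;0 0 0 0 0 0 1;0 0 0 0 0 0 1' ;
python3 -m inch '0 0 0 0 0 0 0.65;0 0 0 0 0 0 0.6;0 0 0 0 0 0 0.55;0 0 0 0 0 0 0.5;0 0 0 0 0 0 0.5;0 0 0 0 0 0 0.5;0 0 0 0 0 0 0.5;0 0 0 0 0 0 0.5' 30
python3 -c "
from h import *
st()"
```

```text
time_s: 15.42
tcp_pos: [0.5249, -0.2029, 0.0545]
eef_rot: [180.0, 0.0, 24.0]
contact_force: [0.5, 0.8, 0.3]
gripper_width: 0.0878
time_s: 16.08
tcp_pos: [0.5249, -0.203, 0.0545]
eef_rot: [180.0, -0.0, 24.0]
contact_force: [-0.2, -1.2, 0.6]
gripper_width: 0.0552
{'time_s': 16.0833, 'tcp_pos': [0.5249, -0.203, 0.0545], 'eef_rot': [179.9807, -0.0127, 23.9964], 'contact_force': [-0.1775, -1.218, 0.6347], 'moment': [-0.369, 0.0054, -0.034], 'gripper_width': 0.0552}
```

```bash
python3 -m inch '0 0 0 0 0 0 0;0 0 0 0 0 0 0;0 0 0 0 0 0 0' 45
python3 -m inch '0 0 0 0 0 0.02 0;0 0 0 0 0 0.03 0;0 0 0 0 0 0.03 0;0 0 0 0 0 0 0'
python3 -c "
from h import *
st()"
```

```text
time_s: 16.33
tcp_pos: [0.5248, -0.2029, 0.0544]
eef_rot: [180.0, -0.0, 24.0]
contact_force: [-0.3, -1.5, 2.1]
gripper_width: 0.055
time_s: 16.67
tcp_pos: [0.5248, -0.2029, 0.0544]
eef_rot: [180.0, -0.0, 19.3]
contact_force: [-0.4, -1.7, 2.5]
gripper_width: 0.0552
{'time_s': 16.6667, 'tcp_pos': [0.5248, -0.2029, 0.0544], 'eef_rot': [179.9841, -0.0088, 19.303], 'contact_force': [-0.4349, -1.7039, 2.4531], 'moment': [-0.5594, -0.026, 0.2396], 'gripper_width': 0.0552}
```

Running drag is 0.24 N m, as stated. I continue in checked portions.

```bash
python3 -m inch '0 0 0 0 0 0.04 0;0 0 0 0 0 0.04 0;0 0 0 0 0 0.04 0;0 0 0 0 0 0.04 0;0 0 0 0 0 0.04 0;0 0 0 0 0 0 0'
python3 -c "
from h import *
st()"
python3 -m inch '0 0 0 0 0 0.04 0;0 0 0 0 0 0.04 0;0 0 0 0 0 0.04 0;0 0 0 0 0 0.04 0;0 0 0 0 0 0.04 0;0 0 0 0 0 0 0'
python3 -c "
from h import *
st()"
```

```text
time_s: 17.17
tcp_pos: [0.5249, -0.2028, 0.0544]
eef_rot: [180.0, -0.0, 7.9]
contact_force: [-0.4, -2.1, 3.4]
gripper_width: 0.0554
{'time_s': 17.1667, 'tcp_pos': [0.5249, -0.2028, 0.0544], 'eef_rot': [179.9905, -0.0139, 7.8861], 'contact_force': [-0.3705, -2.1194, 3.3859], 'moment': [-0.4089, 0.0065, 0.1912], 'gripper_width': 0.0554}
time_s: 17.67
tcp_pos: [0.5249, -0.2028, 0.0544]
eef_rot: [180.0, -0.0, -3.5]
contact_force: [-0.3, -0.6, 3.0]
gripper_width: 0.0548
{'time_s': 17.6667, 'tcp_pos': [0.5249, -0.2028, 0.0544], 'eef_rot': [179.9981, -0.0203, -3.5129], 'contact_force': [-0.3426, -0.6271, 2.9945], 'moment': [-0.2061, -0.0062, 0.1805], 'gripper_width': 0.0548}
```

```bash
python3 -m inch '0 0 0 0 0 0.03 0;0 0 0 0 0 0.03 0;0 0 0 0 0 0.03 0;0 0 0 0 0 0.02 0;0 0 0 0 0 0 0;0 0 0 0 0 0 0'
python3 -c "
from h import *
st()"
python3 -m inch '0 0 0 0 0 0.02 0;0 0 0 0 0 0.02 0;0 0 0 0 0 0 0;0 0 0 0 0 0 0'
python3 -c "
from h import *
st()"
```

```text
time_s: 18.17
tcp_pos: [0.5249, -0.2028, 0.0544]
eef_rot: [-180.0, -0.0, -9.7]
contact_force: [-0.6, 0.7, 3.9]
gripper_width: 0.0555
{'time_s': 18.1667, 'tcp_pos': [0.5249, -0.2028, 0.0544], 'eef_rot': [-179.9965, -0.0202, -9.7101], 'contact_force': [-0.5671, 0.74, 3.874], 'moment': [0.0952, 0.045, 0.1732], 'gripper_width': 0.0555}
time_s: 18.5
tcp_pos: [0.5249, -0.2028, 0.0544]
eef_rot: [-180.0, -0.0, -12.1]
contact_force: [-0.8, -0.1, 5.6]
gripper_width: 0.0554
{'time_s': 18.5, 'tcp_pos': [0.5249, -0.2028, 0.0544], 'eef_rot': [-179.9948, -0.021, -12.0965], 'contact_force': [-0.8171, -0.1138, 5.5969], 'moment': [0.2671, -0.005, 0.2142], 'gripper_width': 0.0554}
```

```bash
for i in 1; do python3 -m inch '0 0 0 0 0 0.02 0;0 0 0 0 0 0.02 0;0 0 0 0 0 0 0;0 0 0 0 0 0 0'; done
python3 -c "
from h import *
st()"
python3 -m inch '0 0 0 0 0 0.02 0;0 0 0 0 0 0.02 0;0 0 0 0 0 0 0;0 0 0 0 0 0 0'
python3 -c "
from h import *
st()"
```

```text
time_s: 18.83
tcp_pos: [0.5249, -0.2028, 0.0544]
eef_rot: [-180.0, -0.0, -14.4]
contact_force: [-0.7, 0.7, 5.6]
gripper_width: 0.0553
{'time_s': 18.8333, 'tcp_pos': [0.5249, -0.2028, 0.0544], 'eef_rot': [-179.9941, -0.0169, -14.3826], 'contact_force': [-0.7271, 0.6705, 5.5513], 'moment': [0.2795, -0.0693, 0.2282], 'gripper_width': 0.0553}
time_s: 19.17
tcp_pos: [0.5249, -0.2028, 0.0544]
eef_rot: [-180.0, -0.0, -16.7]
contact_force: [0.2, 0.9, 5.0]
gripper_width: 0.0552
{'time_s': 19.1667, 'tcp_pos': [0.5249, -0.2028, 0.0544], 'eef_rot': [-179.9931, -0.0175, -16.6726], 'contact_force': [0.1501, 0.9128, 4.9539], 'moment': [0.3282, -0.054, 0.2238], 'gripper_width': 0.0552}
```

```bash
python3 -m inch '0 0 0 0 0 0.02 0;0 0 0 0 0 0.02 0;0 0 0 0 0 0 0;0 0 0 0 0 0 0'
python3 -c "
from h import *
st()" | grep -o "'moment.*"
python3 -m inch '0 0 0 0 0 0 0' | tail -1
python3 -c "
from h import *
st()" | grep -o "'moment.*"
```

```text
time_s: 19.5
tcp_pos: [0.5249, -0.2028, 0.0544]
eef_rot: [-180.0, -0.0, -19.0]
contact_force: [-0.2, 1.9, 4.8]
gripper_width: 0.0551
'moment': [0.3294, -0.0414, 0.1866], 'gripper_width': 0.0551}
gripper_width: 0.0551
'moment': [0.3767, -0.0743, 0.2377], 'gripper_width': 0.0551}
```

```bash
python3 -m inch '0 0 0 0 0 0.02 0;0 0 0 0 0 0.02 0;0 0 0 0 0 0 0;0 0 0 0 0 0 0'
python3 -c "
from h import *
st()"
```

```text
time_s: 19.92
tcp_pos: [0.5249, -0.2028, 0.0544]
eef_rot: [-180.0, -0.0, -21.3]
contact_force: [0.7, 0.5, 4.7]
gripper_width: 0.0552
{'time_s': 19.9167, 'tcp_pos': [0.5249, -0.2028, 0.0544], 'eef_rot': [-179.9891, -0.0193, -21.2573], 'contact_force': [0.6963, 0.4683, 4.7318], 'moment': [0.3802, -0.1139, 0.231], 'gripper_width': 0.0552}
```

```bash
python3 -m inch '0 0 0 0 0 0.02 0;0 0 0 0 0 0.02 0;0 0 0 0 0 0 0;0 0 0 0 0 0 0'
python3 -c "
from h import *
st()"
```

```text
time_s: 20.25
tcp_pos: [0.5249, -0.2027, 0.0544]
eef_rot: [-180.0, -0.0, -23.5]
contact_force: [-0.1, 1.4, 4.6]
gripper_width: 0.0553
{'time_s': 20.25, 'tcp_pos': [0.5249, -0.2027, 0.0544], 'eef_rot': [-179.9882, -0.0189, -23.5476], 'contact_force': [-0.1177, 1.4037, 4.6081], 'moment': [0.4062, -0.059, 0.2073], 'gripper_width': 0.0553}
```

```bash
python3 -m inch '0 0 0 0 0 0.02 0;0 0 0 0 0 0.01 0;0 0 0 0 0 0 0;0 0 0 0 0 0 0'
python3 -c "
from h import *
st()"
```

```text
time_s: 20.58
tcp_pos: [0.5249, -0.2027, 0.0544]
eef_rot: [-180.0, -0.0, -25.3]
contact_force: [0.7, 2.1, 6.0]
gripper_width: 0.0553
{'time_s': 20.5833, 'tcp_pos': [0.5249, -0.2027, 0.0544], 'eef_rot': [-179.9871, -0.0188, -25.2627], 'contact_force': [0.682, 2.1056, 5.9581], 'moment': [0.4638, -0.0523, 0.1539], 'gripper_width': 0.0553}
```

```bash
python3 -m inch '0 0 0 0 0 0.02 0;0 0 0 0 0 0.02 0;0 0 0 0 0 0 0;0 0 0 0 0 0 0'
python3 -c "
from h import *
st()"
```

```text
time_s: 20.92
tcp_pos: [0.5249, -0.2027, 0.0544]
eef_rot: [-180.0, -0.0, -27.6]
contact_force: [-0.1, 0.7, 4.9]
gripper_width: 0.055
{'time_s': 20.9167, 'tcp_pos': [0.5249, -0.2027, 0.0544], 'eef_rot': [-179.9848, -0.0189, -27.561], 'contact_force': [-0.142, 0.695, 4.9315], 'moment': [0.446, -0.094, 0.2352], 'gripper_width': 0.055}
```

```bash
python3 -m inch '0 0 0 0 0 0.02 0;0 0 0 0 0 0.02 0;0 0 0 0 0 0 0;0 0 0 0 0 0 0'
python3 -c "
from h import *
st()
save('side','s8.png')
s=cv2.imread('pics/s8.png');cv2.imwrite('pics/s8c.png',cv2.resize(s[90:220,260:400],None,fx=5,fy=5,interpolation=2))"
```

```text
time_s: 21.25
tcp_pos: [0.5249, -0.2027, 0.0544]
eef_rot: [-180.0, -0.0, -29.9]
contact_force: [-0.4, 0.9, 6.0]
gripper_width: 0.055
{'time_s': 21.25, 'tcp_pos': [0.5249, -0.2027, 0.0544], 'eef_rot': [-179.9817, -0.0196, -29.8513], 'contact_force': [-0.405, 0.9466, 5.9808], 'moment': [0.5034, -0.11, 0.2435], 'gripper_width': 0.055}
```

View pics/s8c.png

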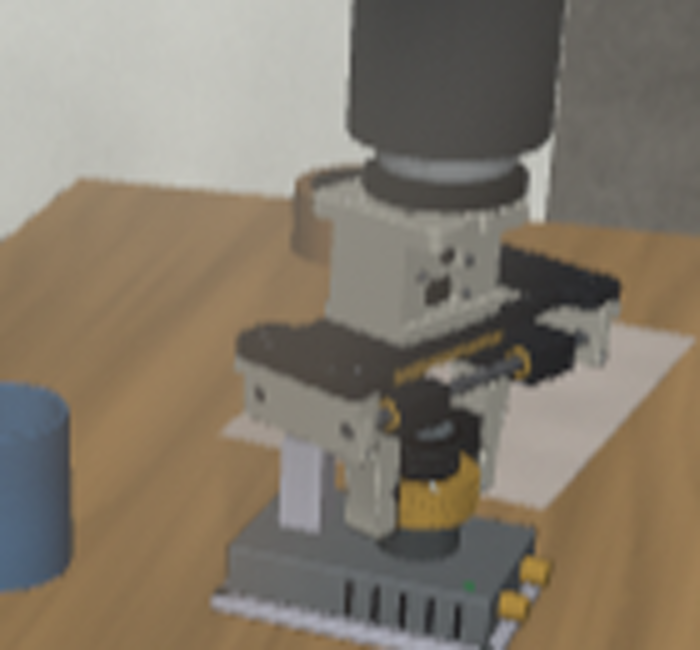

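The stop is not reached after 0.94 rad, and the near finger and body are now close to the post side. I open, turn back, and take a second grip.

```bash
python3 -m inch '0 0 0 0 0 0 1;0 0 0 0 0 0 1;0 0 0 0 0 0 1;0 0 0 0 0 0 1;0 0 0 0 0 0 1;0 0 0 0 0 0 1;0 0 0 0 0 -0.1 1;0 0 0 0 0 -0.1 1;0 0 0 0 0 -0.1 1;0 0 0 0 0 -0.1 1;0 0 0 0 0 -0.1 1;0 0 0 0 0 -0.1 1;0 0 0 0 0 0 1;0 0 0 0 0 0 1'
python3 -c "
from h import *
st()"
python3 -m inch '0 0 0 0 0 0 0.65;0 0 0 0 0 0 0.6;0 0 0 0 0 0 0.55;0 0 0 0 0 0 0.5;0 0 0 0 0 0 0.4;0 0 0 0 0 0 0;0 0 0 0 0 0 0;0 0 0 0 0 0 0;0 0 0 0 0 0 0;0 0 0 0 0 0 0' 45
python3 -c "
from h import *
st()"
```

```text
time_s: 22.47
tcp_pos: [0.5246, -0.2028, 0.0542]
eef_rot: [-180.0, 0.0, 4.3]
contact_force: [0.6, -0.2, 0.6]
gripper_width: 0.0876
{'time_s': 22.4667, 'tcp_pos': [0.5246, -0.2028, 0.0542], 'eef_rot': [-179.9978, 0.0069, 4.3291], 'contact_force': [0.5945, -0.2235, 0.5513], 'moment': [-0.0603, -0.0266, 0.0283], 'gripper_width': 0.0876}
time_s: 23.3
tcp_pos: [0.5247, -0.2029, 0.0543]
eef_rot: [180.0, -0.0, 4.5]
contact_force: [0.1, -1.5, 0.1]
gripper_width: 0.0553
{'time_s': 23.3, 'tcp_pos': [0.5247, -0.2029, 0.0543], 'eef_rot': [179.996, -0.0007, 4.5052], 'contact_force': [0.1404, -1.4671, 0.1368], 'moment': [-0.3893, -0.0544, -0.012], 'gripper_width': 0.0553}
```

```bash
python3 -m inch '0 0 0 0 0 0.02 0;0 0 0 0 0 0.02 0;0 0 0 0 0 0 0;0 0 0 0 0 0 0'
python3 -c "
from h import *
st()"
```

```text
time_s: 23.63
tcp_pos: [0.5247, -0.2029, 0.0543]
eef_rot: [180.0, -0.0, 2.2]
contact_force: [0.7, -1.4, -0.1]
gripper_width: 0.0553
{'time_s': 23.6333, 'tcp_pos': [0.5247, -0.2029, 0.0543], 'eef_rot': [179.9935, -0.0003, 2.2155], 'contact_force': [0.6558, -1.3658, -0.0963], 'moment': [-0.4743, 0.0496, 0.2241], 'gripper_width': 0.0553}
```

```bash
python3 -m inch '0 0 0 0 0 0.02 0;0 0 0 0 0 0.02 0;0 0 0 0 0 0 0;0 0 0 0 0 0 0'
python3 -c "
from h import *
st()"
```

```text
time_s: 23.97
tcp_pos: [0.5247, -0.2028, 0.0543]
eef_rot: [180.0, -0.0, -0.1]
contact_force: [1.2, -1.2, 0.6]
gripper_width: 0.0552
{'time_s': 23.9667, 'tcp_pos': [0.5247, -0.2028, 0.0543], 'eef_rot': [179.9992, -0.0022, -0.0826], 'contact_force': [1.1942, -1.1805, 0.5903], 'moment': [-0.5361, 0.009, 0.2014], 'gripper_width': 0.0552}
```

```bash
python3 -m inch '0 0 0 0 0 0.02 0;0 0 0 0 0 0.01 0;0 0 0 0 0 0 0;0 0 0 0 0 0 0'
python3 -c "
from h import *
st()"
```

```text
time_s: 24.3
tcp_pos: [0.5247, -0.2028, 0.0543]
eef_rot: [-180.0, -0.0, -1.8]
contact_force: [0.1, -1.1, 0.6]
gripper_width: 0.0549
{'time_s': 24.3, 'tcp_pos': [0.5247, -0.2028, 0.0543], 'eef_rot': [-179.9992, -0.001, -1.7978], 'contact_force': [0.0703, -1.116, 0.5983], 'moment': [-0.4994, -0.0254, 0.2375], 'gripper_width': 0.0549}
```

```bash
python3 -m inch '0 0 0 0 0 0.01 0;0 0 0 0 0 0.01 0;0 0 0 0 0 0 0;0 0 0 0 0 0 0'
python3 -c "
from h import *
st()"|grep -o "'moment.*"
```

```text
time_s: 24.63
tcp_pos: [0.5247, -0.2028, 0.0543]
eef_rot: [180.0, -0.0, -2.9]
contact_force: [0.5, -1.2, 0.4]
gripper_width: 0.0554
'moment': [-0.3981, 0.0415, 0.2198], 'gripper_width': 0.0554}
```

```bash
python3 -m inch '0 0 0 0 0 0.01 0;0 0 0 0 0 0.01 0;0 0 0 0 0 0 0;0 0 0 0 0 0 0'
python3 -c "
from h import *
st()"|grep -o "'moment.*"
```

```text
time_s: 24.97
tcp_pos: [0.5247, -0.2028, 0.0543]
eef_rot: [-180.0, -0.0, -4.1]
contact_force: [-0.0, -1.0, 0.4]
gripper_width: 0.0551
'moment': [-0.3698, 0.0569, 0.2518], 'gripper_width': 0.0551}
```

```bash
python3 -m inch '0 0 0 0 0 0.01 0;0 0 0 0 0 0.01 0;0 0 0 0 0 0 0;0 0 0 0 0 0 0'
python3 -c "
from h import *
st()"|grep -o "'moment.*"
```

```text
time_s: 25.3
tcp_pos: [0.5247, -0.2028, 0.0543]
eef_rot: [-180.0, -0.0, -5.2]
contact_force: [1.1, -0.5, 0.3]
gripper_width: 0.0547
'moment': [-0.3022, -0.0167, 0.2667], 'gripper_width': 0.0547}
```

```bash
python3 -m inch '0 0 0 0 0 0.01 0;0 0 0 0 0 0.01 0;0 0 0 0 0 0 0;0 0 0 0 0 0 0'
python3 -c "
from h import *
st()"|grep -o "'moment.*"
```

```text
time_s: 25.63
tcp_pos: [0.5247, -0.2028, 0.0543]
eef_rot: [180.0, 0.0, -6.4]
contact_force: [-0.3, -0.8, 0.2]
gripper_width: 0.0559
'moment': [-0.1614, 0.0329, 0.439], 'gripper_width': 0.0559}
```

```bash
python3 -m inch '0 0 0 0 0 0.01 0;0 0 0 0 0 0.01 0;0 0 0 0 0 0 0;0 0 0 0 0 0 0'
python3 -c "
from h import *
st()"|grep -o "'moment.*"
```

```text
time_s: 25.97
tcp_pos: [0.5247, -0.2028, 0.0543]
eef_rot: [180.0, -0.0, -7.5]
contact_force: [-0.3, 0.4, 0.4]
gripper_width: 0.0549
'moment': [-0.0182, 0.0325, 0.6188], 'gripper_width': 0.0549}
```

The stop is reached, and the torque climbs about 0.09 N m per 0.01 rad as stated. One step of 0.009 more, then hold.

```bash
python3 -m inch '0 0 0 0 0 0.009 0;0 0 0 0 0 0 0;0 0 0 0 0 0 0;0 0 0 0 0 0 0'
python3 -c "
from h import *
st()"|grep -o "'moment.*"
python3 -m inch '0 0 0 0 0 0 0'|head -1
python3 -c "
from h import *
st()"|grep -o "'moment.*"
python3 -m inch '0 0 0 0 0 0 0;0 0 0 0 0 0 0'|head -1
python3 -c "
from h import *
st()"|grep -o "'moment.*"
python3 -m inch '0 0 0 0 0 0 0;0 0 0 0 0 0 0;0 0 0 0 0 0 0'|head -1
python3 -c "
from h import *
st()"|grep -o "'moment.*"
```

```text
time_s: 26.3
tcp_pos: [0.5247, -0.2028, 0.0543]
eef_rot: [-180.0, 0.0, -8.0]
contact_force: [0.4, -0.3, 0.4]
gripper_width: 0.0552
'moment': [0.086, 0.0789, 0.6983], 'gripper_width': 0.0552}
time_s: 26.38
'moment': [0.1211, -0.0199, 0.6764], 'gripper_width': 0.0551}
time_s: 26.55
'moment': [0.1741, -0.0553, 0.7024], 'gripper_width': 0.0552}
time_s: 26.8
'moment': [0.1992, 0.0183, 0.7058], 'gripper_width': 0.0552}
```

It held at 0.70 N m for half a second. I release and go straight up.

```bash
python3 -m inch '0 0 0 0 0 0 1;0 0 0 0 0 0 1;0 0 0 0 0 0 1;0 0 0 0 0 0 1;0 0 0 0 0 0 1;0 0 0 0 0 0 1;0 0 0 0 0 0 1;0 0 -0.01 0 0 0 1;0 0 -0.02 0 0 0 1;0 0 -0.03 0 0 0 1;0 0 -0.04 0 0 0 1;0 0 -0.04 0 0 0 1;0 0 -0.03 0 0 0 1;-0.03 -0.025 0 0 0 0 1;-0.03 -0.03 0 0 0 0 1;-0.02 -0.035 0 0 0 0 1;0 -0.035 0 0 0 0 1;0 -0.035 0 0 0 0 1;0 0 0 0 0 0 1;0 0 0 0 0 0 1'
python3 -c "
from h import *
st();save('side','s9.png');save('top','t9.png')
for n in ['transit_pin','lever_hole']:
  for c in ['top','side']: print(n,c,[(np.round(d['xy'],1).tolist(),round(d['p'],2)) for d in r.recognise(n,c)[:2]])
s=cv2.imread('pics/s9.png');t=cv2.imread('pics/t9.png')
a=cv2.resize(t[200:310,300:430],None,fx=3,fy=4,interpolation=2);b=cv2.resize(s[140:250,280:410],None,fx=3,fy=4,interpolation=2)
cv2.imwrite('pics/c9.png',np.hstack([a,b]))"
```

```text
time_s: 28.47
tcp_pos: [0.4685, -0.0322, 0.2253]
eef_rot: [-180.0, -0.1, -7.8]
contact_force: [0.0, 0.0, 0.8]
gripper_width: 0.0876
{'time_s': 28.4667, 'tcp_pos': [0.4685, -0.0322, 0.2253], 'eef_rot': [-179.9638, -0.0745, -7.8313], 'contact_force': [0.0323, 0.0263, 0.7609], 'moment': [-0.0573, -0.0216, -0.0099], 'gripper_width': 0.0876}
transit_pin top []
transit_pin side [([323.1, 167.5], 0.61)]
lever_hole top [([362.3, 256.9], 0.96)]
lever_hole side [([341.2, 180.9], 0.94)]
```

View pics/c9.png

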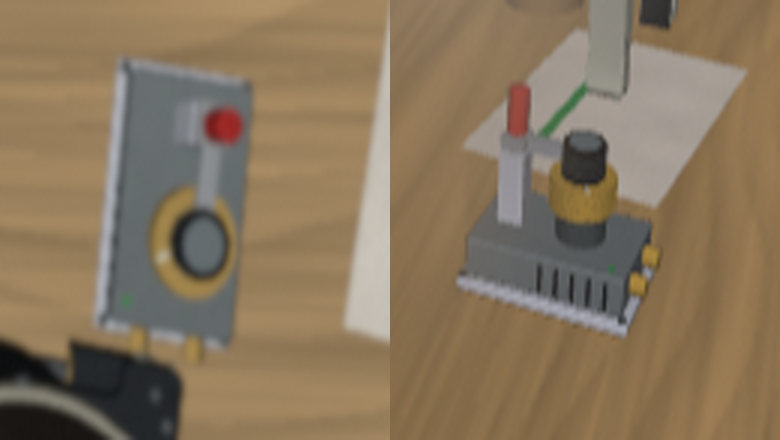

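View pics/t9.png

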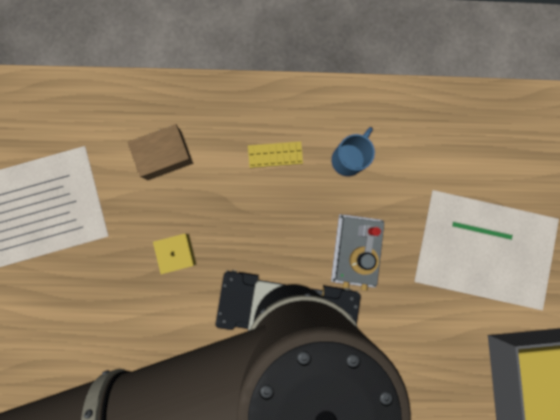

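The top view shows the pin head at (374,231) over the eye and the lever in line. The white mark has moved clockwise from about (362,272) to about (354,264). The mug, strip and carton are where they were, and the arm is clear.

```bash
python3 -c "
from h import *
r.close_job()"
```

```text
the job is handed in; nothing more can be done
```

The bench camera is ready for dispatch: the pin is home, the lock ring is snug, and I handed the job in at about 29 s of the 64 s allowed.

- **Pin:** I moved it from the holder through the lever hole into the post. It seated with about 7 N at TCP height 0.0955 m, the height expected for fully home. I then let go, and the last pictures show it still standing home.
- **Lock ring:** I turned it clockwise with two grips, about 1.13 rad of gripper turn up to the stop. Running drag was about 0.2 to 0.25 N m. At the stop the torque rose by about 0.09 N m per 0.01 rad, and I held it at 0.68 to 0.71 N m for half a second before releasing.
- **Barrel and surroundings:** The last pictures show the lever in line with the post. The mug, marker strip and carton are where they were, and the arm is clear of everything.

**Checks that disagreed or failed:**
- The white mark showed only about 1.0 rad of ring turn, against about 1.1 rad of gripper turn. I put this down to coarse pixel reading, and the steady torque rise supports the stop having been reached.
- The network did not find the pin in the top view, though it shows plainly there, and it reported the lever hole nearer the lens. I relied on my own reading of the pictures for both.

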